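Start the leaning bolt square

TASK

One square-headed bolt is standing crooked in its hole in the plate held in the vise. With the wooden-handled socket driver, cap the bolt's head, bring bolt and driver upright over the hole before turning anything, then turn the bolt about a quarter turn clockwise (seen from above) so its thread starts straight. Finally stand the driver upright on the bench again, leaving the bolt upright and the bottle, tin and hammer undisturbed.

Things in the scene. Friction and masses are not known exactly. Their poses are not given: they have to be found in the camera images.
- vise: Grey machine vise fixed to the bench, base 170 x 105 mm; origin at its foot's centre, x along it. It holds a bright steel plate (105 x 88 x 6 mm, top 66 mm above the bench). Three bolts in the plate's corners are home: 18 mm square heads standing 12 mm above the plate. The vise's screw and bar stick out at +x (to 125 mm), lower than the plate.
- hole (a point): Centre of the mouth of the loose bolt's hole, on the plate's top face, at (-32, +26) mm in the vise's x, y. z = the hole's axis, straight up; x, y as the vise's. The nearest home bolts are 64 mm away along +x and 52 mm along -y.
- bolt_head (a point): Centre of the top of the loose bolt's head, 45 mm from the hole's mouth. z = up the bolt's axis; x, y square to the head's flats. Head 18 x 18 x 15 mm dark steel, 2 mm rounded edges, on a 12 mm shank. At the start it leans 9 to 16 degrees towards the vise's +x side. It tips about the hole's mouth under about 3 N at the head, stays where left and cannot be pulled out.
- bolt (a joint): Turn of the loose bolt in rad: 0 at the start, growing clockwise seen from above. It takes about 0.15 N m, cannot turn back past 0, and sinks 3 mm per full turn. It keeps its turn when let go.
- driver_grip (a point): Centre of the driver's square wooden handle, 26 x 26 mm, 64 mm tall, 4 mm rounded edges. z points from socket to handle; x, y square to the flats of handle and socket. The driver is 134 mm long, 0.26 to 0.38 kg: steel socket block (32 x 32 x 22 mm) at the foot, 16 mm shaft, handle. It stands on its socket on the bench, the handle's centre 102 mm up.
- driver_socket (a point): Centre of the inner floor of the driver's socket, 88 mm below driver_grip, same axes. The socket is a 20.5 mm square hole, 14 mm deep, open downwards, with a 2.5 mm chamfer at its mouth (the driver's foot). Seated on the bolt, this point meets bolt_head; the head then has about 9 degrees of rotational play each way.
- oil_bottle: Amber bottle 56 mm across, 150 mm tall, standing on the bench; origin at its foot. To be left alone.
- tin: Plain metal tin 72 mm across, 100 mm tall, standing beyond the vise; origin at its foot. To be left alone.
- hammer: Hammer lying on the bench beyond the vise; origin under its middle. To be left alone.

How it is judged:
By the outcome, as a careful person would: the job done as asked, in the order asked, and still so for the second after the job is handed in, with the robot touching nothing.
It also fails if it takes over 56 s, if anything falls off the work surface, if the arm or the gripper's body presses on something with over 40 N, if the wrist force passes 120 N, or if a joint passes its speed limit or range.

ROBOT

A 7-joint arm with a two-finger parallel gripper is mounted at the origin on the work surface. World frame = base frame: x ahead of the robot, y to its left, z up, the work surface at z = 0. Lengths are in mm, angles in rad, forces in N, time in s.
With the tool pointing down it reaches from about 350 to 900 mm from the base axis. Payload 19.9 kg.
Tool frame: the origin (TCP) lies on the mounting face of the last link; the fingertips stand 199 mm ahead of it and the grasp point (between the pads) lies 180 mm ahead of it; z points along the fingers, y is the direction in which the jaws open and shut (so a half turn about z gives the same grasp; the last joint's range is limited). The gripper opens to 94 mm and grips with 3 to 60 N. Pads are 16 mm wide; open, the fingers measure 119 mm over their backs; the gripper's body (75 mm by 177 mm) begins 78 mm behind the grasp point.
Start: joints at [1.129, 0.417, -0.01, 1.614, 0.005, 1.111, -0.053], TCP at [243.852, -575.461, 404.625] pointing down, gripper open.
Joint ranges: [-2.81, 2.81], [-0.39, 2.02], [-1.27, 1.25], [0.06, 2.57], [-1.19, 4.33], [0.19, 2], [-2.82, 2.82]. Speed limits (rad/s): [1.89, 1.89, 2.39, 2.39, 3.01, 3.01, 3.01].

INTERFACE

Orientations are given as a unit quaternion [x, y, z, w].
In Python, from cell import env, eyes, finish_job gives the robot as it stands. The module is installed in compiled form; this text tells all that it offers.
- The arm moves only by the tool apply_moves, never from a script. Its argument "increments" is a list that holds one entry, the list of rows, each a list of 5 numbers: the closure, from 0 (fully open) to 1 (shut), then the shift along the tool's x, y, z in mm, then the turn about the tool's z in rad. In form: [[[gripper, x, y, z, turn], ...]]. A call has 1 to 8 rows; each row shifts and turns the commanded pose from where the row before left it, along the tool's axes as they then stand; what a row does not reach is not made up. A row lasts 1/10 s, in which the tool goes at most 50 mm and 8.59 degrees, less where a joint would pass 70% of its speed; a pose out of reach is approached as far as the arm can. A call with a gripper value outside its range is refused whole. The fingers move at their own pace and stop on an object; "force" is the grip in N (left out, the last holds). Time passes only in rows, so rows that do not move let the fingers close. It gives the time, the measured TCP pose, the force and the opening at its end, in the units of the state.
- env.get_obs(): the state, without advancing time (a new reading comes with each control period).
- eyes.read_camera(name): name is "scene" or "top" or "wrist"; returns (picture, depth): 420x560x3 uint8, blue, green, red; 420x560 float32, mm along the optical axis (not along the pixel's ray), 0 where there is no reading.
- eyes.camera_info(name): a dict with "fx", "fy", "cx", "cy" (pixels), "world_to_cam" (4x4, takes a point from world to camera coordinates). Camera axes: x right, y down, z forward; pixel columns grow to the right and rows downward; lengths in mm; the calibration is good to about 2 mm. A picture is of the moment at which its call begins: read the wrist's pose just before it. camera_info takes no time and is no camera call; for the wrist camera it gives the pose at the moment of the call.
- finish_job(): hands the job in, once; it reports no verdict.
The state is a dict: "clock": time; "joint_pos": joint angles; "qd": joint speeds; "tau": joint torques, N m; "tool_pos": TCP position; "tool_rot": TCP orientation; "force": force on the tool from outside, world axes, zero at the start; "torque": the same for the moment, N m; "grip_width": finger opening in mm.
Only numpy, scipy, OpenCV 4.12 (cv2) and the standard library are available. Lean on these libraries where they do the work, as an engineer would, in place of code of your own. Each camera call takes 0.05 s, during which the arm holds its last target.

## Working session

There is one attempt and no reset: what is moved stays moved. The work goes in short steps, Python scripts to look and compute and a tool call to move; the robot and the scene stay as the last step left them, time stands still between calls to the robot, and variables do not carry over. Pictures are saved under pics/ and viewed, and the job is handed in when it is done.

Besides the shell and the picture viewer there is one more tool, called after ">>>" by a JSON object that holds its "name" and its "arguments". apply_moves: Moves the arm, as the interface text tells. Its arguments: {"type":"object","properties":{"increments":{"type":"array"},"force":{"type":"number"}},"required":["increments"]}

```bash
ls; mkdir -p pics; cat > h.py <<'E'
import numpy as np, cv2
from cell import env, eyes, finish_job
from scipy.spatial.transform import Rotation as R
def ray(info,u,v):
    T=np.array(info["world_to_cam"]);Rm=T[:3,:3];t=T[:3,3]
    o=-Rm.T@t
    d=Rm.T@np.array([(u-info["cx"])/info["fx"],(v-info["cy"])/info["fy"],1.])
    return o,d
def onplane(info,u,v,z):
    o,d=ray(info,u,v); return o+d*(z-o[2])/d[2]
def proj(info,p):
    T=np.array(info["world_to_cam"]);c=T[:3,:3]@np.array(p)+T[:3,3]
    return info["fx"]*c[0]/c[2]+info["cx"],info["fy"]*c[1]/c[2]+info["cy"]
def cloud(info,dep):
    v,u=np.mgrid[0:dep.shape[0],0:dep.shape[1]]
    T=np.array(info["world_to_cam"])
    c=np.stack([(u-info["cx"])/info["fx"]*dep,(v-info["cy"])/info["fy"]*dep,dep],-1)
    return (c-T[:3,3])@T[:3,:3]
E
python3 - <<'E'
from h import *
print(env.get_obs())
for n in ["scene","top","wrist"]:
    i=eyes.camera_info(n); p,d=eyes.read_camera(n)
    cv2.imwrite(f"pics/{n}0.png",p); np.savez(f"pics/{n}0.npz",p=p,d=d,**{k:i[k] for k in ["fx","fy","cx","cy","world_to_cam"]})
    print(n,i["fx"],i["cx"],i["cy"],np.round(-np.array(i["world_to_cam"])[:3,:3].T@np.array(i["world_to_cam"])[:3,3]), (d>0).mean())
E
```

```text
pics
{'clock': 0.0, 'joint_pos': array([ 1.12849176,  0.41798736, -0.01030574,  1.61417569,  0.00467334,
        1.11070961, -0.05299844]), 'qd': array([-0.00080364, -0.00147101, -0.00014974, -0.00037182, -0.00093163,
       -0.00012648,  0.00026414]), 'tau': array([ 4.41326411e-04, -8.51242018e+01,  6.38386309e-01, -4.25995588e+01,
       -4.88925492e-02,  1.85688370e-02,  2.06144665e-05]), 'tool_pos': array([ 243.80540483, -575.33785613,  404.01612717]), 'tool_rot': array([ 9.79986338e-01,  1.99063766e-01, -1.58157411e-04, -6.07732943e-04]), 'force': array([-0.12282026, -0.76168534, -0.86740368]), 'torque': array([ 0.00881902, -0.02983078,  0.00122494]), 'grip_width': 93.99697895653313}
scene 443.27587005470417 282.0631158772977 221.60202829949466 [ 838. -362.  790.] 0.9961181972789116
top 394.8886183778554 281.3083948613643 211.80098938144477 [468. -14. 986.] 0.9959481292517007
wrist 319.9327397355544 281.6760864041009 212.64345184468166 [ 321. -543.  384.] 0.9961224489795918
```

View pics/scene0.png

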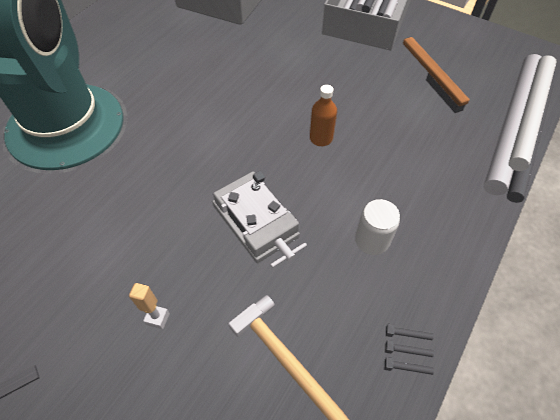

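View pics/top0.png

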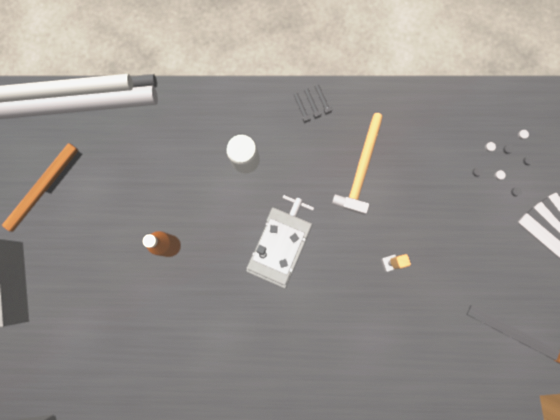

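View pics/wrist0.png

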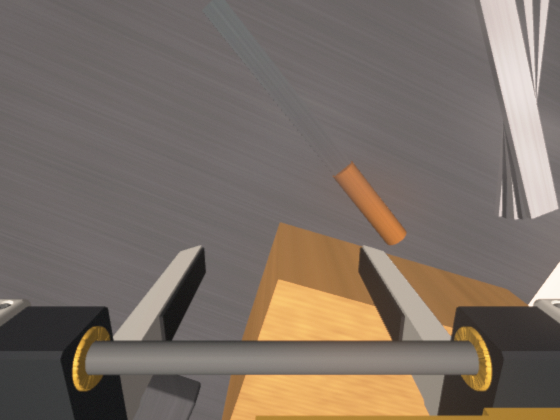

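The scene view shows the driver at about (147,305), the vise at (256,215) with the crooked bolt at (258,182), the bottle at (323,118), the tin at (378,225) and the hammer at (280,345). In the top view the driver is at (397,262) and the vise at (280,247). Next I'll measure them.

```bash
python3 - <<'E'
from h import *
def load(n):
    z=np.load(f"pics/{n}0.npz"); return z["p"],z["d"],{k:z[k] for k in ["fx","fy","cx","cy","world_to_cam"]}
for n,roi in [("top",(375,245,420,280)),("scene",(120,275,180,335))]:
    p,d,i=load(n); P=cloud(i,d)
    x0,y0,x1,y1=roi
    hsv=cv2.cvtColor(p,cv2.COLOR_BGR2HSV)
    m=np.zeros(d.shape,bool); m[y0:y1,x0:x1]=True
    w=m&(hsv[...,1]>90)&(hsv[...,0]<30)&(hsv[...,2]>90)
    top=w&(P[...,2]>125)
    print(n,"wood",w.sum(),P[w].min(0).round(1),P[w].max(0).round(1))
    print(" top",top.sum(),np.median(P[top],0).round(1),(P[top].min(0)+P[top].max(0))/2)
    r=cv2.minAreaRect(P[top][:,:2].astype(np.float32));print(r)
    s=m&(P[...,2]>14)&(P[...,2]<30)&(hsv[...,1]<60)
    if s.sum()>3: print(" sock",s.sum(),P[s].mean(0).round(1),cv2.minAreaRect(P[s][:,:2].astype(np.float32)))
    # vise plate
    a=(235,195,320,295) if n=="top" else (205,165,305,270)
    m=np.zeros(d.shape,bool); m[a[1]:a[3],a[0]:a[2]]=True
    pl=m&(abs(P[...,2]-66)<4); print(" plate",pl.sum(),P[pl].mean(0).round(1),cv2.minAreaRect(P[pl][:,:2].astype(np.float32)))
    hd=m&(P[...,2]>74)
    k,lab,st,c=cv2.connectedComponentsWithStats(hd.astype(np.uint8))
    for j in range(1,k):
        q=P[lab==j]; print("  head",st[j],c[j].round(1),q.mean(0).round(1),q.max(0).round(1))
    crop=p[a[1]:a[3],a[0]:a[2]]; cv2.imwrite(f"pics/{n}_v.png",cv2.resize(crop,None,fx=6,fy=6,interpolation=cv2.INTER_CUBIC)[:600,:800])
    crop=p[y0:y1,x0:x1]; cv2.imwrite(f"pics/{n}_d.png",cv2.resize(crop,None,fx=8,fy=8,interpolation=cv2.INTER_CUBIC)[:600,:800])
    print(" table z",np.median(P[...,2]))
E
```

```text
top wood 134 [ 489.4 -298.1   -1.7] [ 517.1 -237.5  136.1]
 top 77 [ 502.2 -252.8  132.8] [ 503.27138075 -251.72731131  131.09004231]
((502.87286376953125, -251.50872802734375), (25.548112869262695, 25.3453426361084), 16.8873348236084)
 sock 104 [ 502.6 -245.1   21.7] ((502.8274841308594, -252.0677947998047), (32.06752014160156, 31.861785888671875), 15.258617401123047)
 plate 1391 [535.7  16.   65.9] ((536.7012329101562, 16.922439575195312), (88.08848571777344, 104.92252349853516), 67.53623962402344)
  head [274 200   1   1   1] [274. 200.] [468.3 -14.4 986.1] [468.3 -14.4 986.1]
  head [286 204   1   1   1] [286. 204.] [468.3 -14.4 986.1] [468.3 -14.4 986.1]
  head [309 206   1   1   1] [309. 206.] [468.3 -14.4 986.1] [468.3 -14.4 986.1]
  head [299 208   1   1   1] [299. 208.] [468.3 -14.4 986.1] [468.3 -14.4 986.1]
  head [278 213   1   1   1] [278. 213.] [468.3 -14.4 986.1] [468.3 -14.4 986.1]
  head [277 219   1   1   1] [277. 219.] [468.3 -14.4 986.1] [468.3 -14.4 986.1]
  head [295 223   1   1   1] [295. 223.] [468.3 -14.4 986.1] [468.3 -14.4 986.1]
  head [270 225   8   8  62
[... 5943 characters left out ...]
   1] [222. 255.] [ 838.4 -362.1  789.9] [ 838.4 -362.1  789.9]
  head [217 258   1   1   1] [217. 258.] [ 838.4 -362.1  789.9] [ 838.4 -362.1  789.9]
  head [268 258   1   1   1] [268. 258.] [ 838.4 -362.1  789.9] [ 838.4 -362.1  789.9]
  head [274 259   1   1   1] [274. 259.] [ 838.4 -362.1  789.9] [ 838.4 -362.1  789.9]
  head [289 259   1   1   1] [289. 259.] [ 838.4 -362.1  789.9] [ 838.4 -362.1  789.9]
  head [234 261   1   1   1] [234. 261.] [ 838.4 -362.1  789.9] [ 838.4 -362.1  789.9]
  head [243 261   1   1   1] [243. 261.] [ 838.4 -362.1  789.9] [ 838.4 -362.1  789.9]
  head [294 264   1   1   1] [294. 264.] [ 838.4 -362.1  789.9] [ 838.4 -362.1  789.9]
 table z 0.8136450909762919
```

View pics/top_v.png

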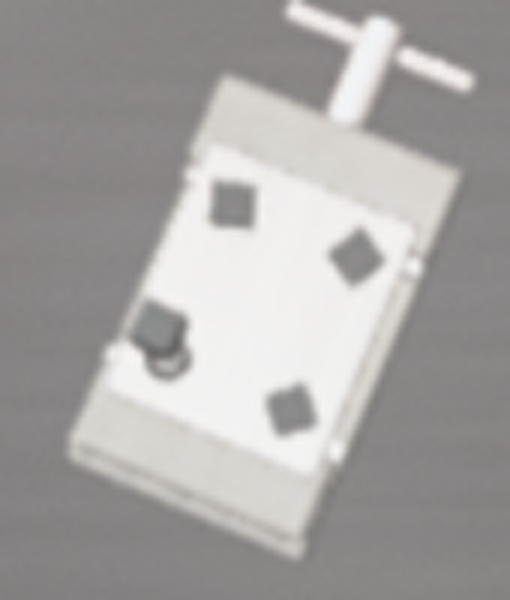

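View pics/scene_v.png

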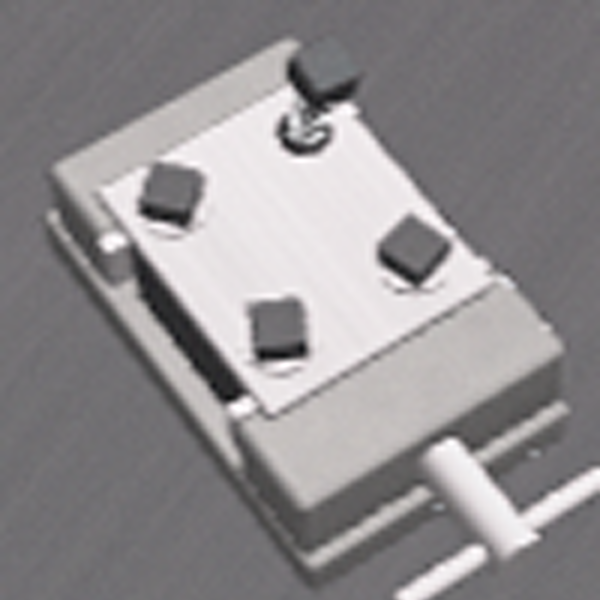

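```bash
python3 - <<'E'
from h import *
def load(n):
    z=np.load(f"pics/{n}0.npz"); return z["p"],z["d"],{k:z[k] for k in ["fx","fy","cx","cy","world_to_cam"]}
for n,rois in [("top",[(254,240,269,262),(287,230,302,245),(277,256,291,270),(268,223,281,237)]),("scene",[(250,169,268,190),(226,190,242,204),(266,199,282,213)])]:
    p,d,i=load(n);P=cloud(i,d)
    for roi in rois:
        m=np.zeros(d.shape,bool);m[roi[1]:roi[3],roi[0]:roi[2]]=True
        zt=P[...,2]; s=m&(zt>74)&(zt<130)
        ps=P[s]
        z0=np.percentile(ps[:,2],90)
        t=s&(zt>z0-5.5); q=P[t]
        print(n,roi,t.sum(),q.mean(0).round(1), cv2.minAreaRect(q[:,:2].astype(np.float32)))
        A=np.c_[q[:,:2]-q[:,:2].mean(0),np.ones(len(q))];c=np.linalg.lstsq(A,q[:,2],rcond=None)[0]
        print("   slope deg",np.degrees(np.arctan(np.hypot(*c[:2]))),-c[:2], "downhill az",np.degrees(np.arctan2(-c[1],-c[0])))
E
```

```text
top (254, 240, 269, 262) 60 [525.8  54.2 110. ] ((526.217529296875, 54.059844970703125), (17.20908546447754, 16.907947540283203), 64.30595397949219)
   slope deg 7.798643042832085 [0.13591248 0.01689735] downhill az 7.086944468917699
top (287, 230, 302, 245) 60 [556.1 -19.4  77.8] ((556.24169921875, -19.280818939208984), (16.495655059814453, 16.418155670166016), 45.33092498779297)
   slope deg 4.486109542778455 [-0.07591475  0.01981345] downhill az 165.37234513903977
top (277, 256, 291, 270) 62 [497.3   5.1  77.9] ((497.3067321777344, 4.9475250244140625), (17.36408233642578, 17.389625549316406), 18.7784481048584)
   slope deg 2.2851423913230207 [-0.00691224  0.03930119] downhill az 99.97508732703527
top (268, 223, 281, 237) 57 [575.8  28.1  78.1] ((575.4080810546875, 28.383419036865234), (16.454936981201172, 16.34128189086914), 0.7675492763519287)
   slope deg 0.8548115601254875 [-0.00594706  0.01368394] downhill az 113.48983291094216
scene (250, 169, 268, 190) 77 [527.4  55.4 110.2] ((527.3641967773438, 55.9278564453125), (18.063457489013672, 18.877050399780273), 65.37252044677734)
   slope deg 7.042784319639581 [0.12308671 0.01060378] downhill az 4.9238115068074855
scene (226, 190, 242, 204) 77 [498.4   6.1  78.4] ((498.02191162109375, 6.933070182800293), (18.251188278198242, 18.798664093017578), 17.69368553161621)
   slope deg 4.073779246444256 [ 0.01655018 -0.06927128] downhill az -76.56287656412108
scene (266, 199, 282, 213) 84 [577.4  30.   77.9] ((576.9616088867188, 30.304798126220703), (18.808847427368164, 17.976486206054688), 87.88778686523438)
   slope deg 3.9660317963055225 [ 0.06781405 -0.01442405] downhill az -12.00786601816471
```

```bash
cat >> h.py <<'E'
def state():
    o=env.get_obs(); Rm=R.from_quat(o["tool_rot"]).as_matrix()
    yaw=np.degrees(np.arctan2(Rm[1,0],Rm[0,0])); return o,Rm,yaw
def go(x,y,z,yaw=None):
    o,Rm,yw=state(); d=np.array([x,y,z])-o["tool_pos"]
    print("t",round(o["clock"],2),"pos",o["tool_pos"].round(1),"yaw",round(yw,2),"zax",Rm[:,2].round(4),"grip",round(o["grip_width"],1),"F",o["force"].round(1),"q",o["joint_pos"].round(2))
    print("tool shift",(Rm.T@d).round(1),"turn",None if yaw is None else round(-np.radians((yaw-yw+180)%360-180),3))
E
python3 -c "
from h import *
go(502.9,-251.7,404,106)"
```

```text
t 0.15 pos [ 243.8 -575.4  404.1] yaw 22.96 zax [-5.e-04  9.e-04 -1.e+00] grip 94.1 F [-0.2 -0.4 -0.8] q [ 1.13  0.42 -0.01  1.61  0.    1.11 -0.05]
tool shift [ 3.648e+02 -1.970e+02  3.000e-01] turn -1.449
```

>>> {"name": "apply_moves", "arguments": {"increments": [[[0,36.5,-19.7,0,0],[0,36.5,-19.7,0,0],[0,36.5,-19.7,0,0],[0,36.5,-19.7,0,0],[0,36.5,-19.7,0,0],[0,36.5,-19.7,0,0],[0,36.5,-19.7,0,0],[0,36.5,-19.7,0,0]]], "force": 40}}

```text
clock: 0.95
tool_pos: [452.0, -314.9, 404.6]
tool_rot: [0.98, 0.199, -0.0, -0.0]
force: [0.1, -0.6, -0.9]
grip_width: 94.3
```

>>> {"name": "apply_moves", "arguments": {"increments": [[[0,36.5,-19.7,0,0],[0,36.5,-19.7,0,0],[0,0,0,0,-0.145],[0,0,0,0,-0.145],[0,0,0,0,-0.145],[0,0,0,0,-0.145],[0,0,0,0,-0.145],[0,0,0,0,-0.145]]]}}

```text
clock: 1.75
tool_pos: [503.0, -251.6, 404.4]
tool_rot: [0.803, 0.596, -0.0, -0.0]
force: [-0.2, 0.0, 0.3]
grip_width: 93.6
```

>>> {"name": "apply_moves", "arguments": {"increments": [[[0,0,0,0,-0.145],[0,0,0,0,-0.145],[0,0,0,0,-0.145],[0,0,0,0,-0.145],[0,0,0,0,0]]]}}

```text
clock: 2.25
tool_pos: [502.9, -251.8, 404.4]
tool_rot: [0.6, 0.8, 0.0, -0.0]
force: [-0.3, 0.2, 0.7]
grip_width: 94.1
```

```bash
python3 - <<'E'
from h import *
go(502.9,-251.7,282,106)
i=eyes.camera_info("wrist"); p,d=eyes.read_camera("wrist"); cv2.imwrite("pics/w1.png",p)
print(proj(i,[502.9,-251.7,134]))
P=cloud(i,d);hsv=cv2.cvtColor(p,cv2.COLOR_BGR2HSV)
q=P[(P[...,2]>128)&(P[...,2]<140)&(hsv[...,1]>80)]
print(len(q),q.mean(0),cv2.minAreaRect(q[:,:2].astype(np.float32)))
E
```

```text
t 2.25 pos [ 502.9 -251.8  404.4] yaw 106.19 zax [-4.e-04  4.e-04 -1.e+00] grip 94.1 F [-0.3  0.2  0.7] q [ 0.77  0.34 -0.44  1.76  0.16  1.08  0.55]
tool shift [  0.    0.  122.4] turn 0.003
(np.float64(280.8612003418255), np.float64(222.30938993318966))
925 [ 503.06527032 -249.69235484  133.58423766] ((503.37811279296875, -251.05763244628906), (25.857454299926758, 26.206438064575195), 17.021032333374023)
```

View pics/w1.png

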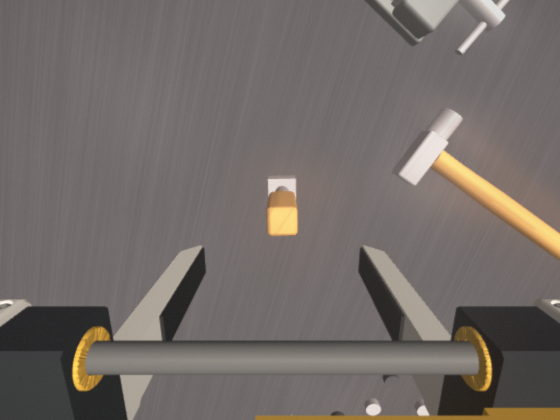

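The wrist view shows the driver's handle top at (283,220), square to the jaws and centred between them. The position agrees with the top view to within 1 mm, so I'll descend and grip.

>>> {"name": "apply_moves", "arguments": {"increments": [[[0,0.5,0,30,-0.014],[0,0,0,30,0],[0,0,0,30,0],[0,0,0,32,0],[0,0,0,0,0],[1,0,0,0,0],[1,0,0,0,0],[1,0,0,0,0]]], "force": 40}}

```text
clock: 3.1
tool_pos: [503.3, -251.3, 284.2]
tool_rot: [0.596, 0.803, 0.0, 0.001]
force: [0.2, -0.6, 0.1]
grip_width: 73.4
```

>>> {"name": "apply_moves", "arguments": {"increments": [[[1,0,0,0,0],[1,0,0,0,0],[1,0,0,0,0],[1,0,0,0,0],[1,0,0,0,0]]]}}

```text
clock: 3.6
tool_pos: [502.9, -251.2, 282.7]
tool_rot: [0.596, 0.803, 0.0, -0.0]
force: [0.9, -0.7, -0.4]
grip_width: 33.7
```

```bash
python3 -c "
from h import *
go(502.9,-251.7,430,106)"
```

```text
t 3.6 pos [ 502.9 -251.2  282.7] yaw 106.84 zax [-1.e-04  1.e-04 -1.e+00] grip 33.7 F [ 0.9 -0.7 -0.4] q [ 0.73  0.49 -0.41  1.86  0.25  0.84  0.49]
tool shift [  -0.5   -0.2 -147.3] turn 0.015
```

>>> {"name": "apply_moves", "arguments": {"increments": [[[1,0,0,0,0],[1,0,0,0,0],[1,0,0,0,0],[1,0,0,0,0]]]}}

```text
clock: 4.0
tool_pos: [502.9, -251.2, 282.6]
tool_rot: [0.596, 0.803, 0.0, -0.0]
force: [-0.9, 0.2, -0.7]
grip_width: 25.8
```

>>> {"name": "apply_moves", "arguments": {"increments": [[[1,0,0,-10,0],[1,0,0,-30,0],[1,0,0,-40,0],[1,0,0,-40,0],[1,0,0,-25,0],[1,0,0,0,0],[1,0,0,0,0]]]}}

```text
clock: 4.7
tool_pos: [502.7, -251.1, 427.7]
tool_rot: [0.596, 0.803, -0.0, 0.0]
force: [0.4, 0.7, -2.8]
grip_width: 25.8
```

```bash
python3 - <<'E'
from h import *
go(526.5,54.5,428,154.7)
i=eyes.camera_info("wrist"); p,d=eyes.read_camera("wrist"); cv2.imwrite("pics/w2.png",p)
E
```

```text
t 4.7 pos [ 502.7 -251.1  427.7] yaw 106.84 zax [ 1.e-04 -3.e-04 -1.e+00] grip 25.8 F [ 0.4  0.7 -2.8] q [ 0.78  0.31 -0.45  1.74  0.15  1.13  0.57]
tool shift [285.6 111.4  -0.4] turn -0.835
```

View pics/w2.png

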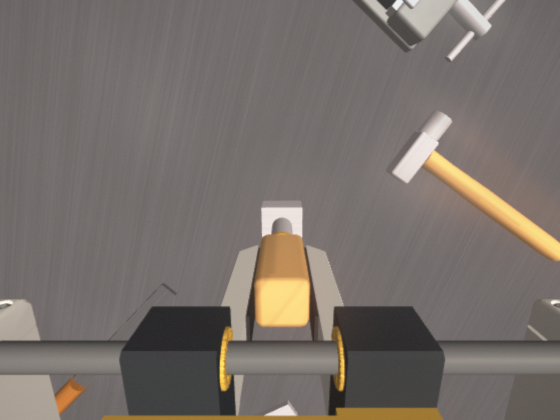

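The driver is held straight, with the socket at (282,218) in the wrist view. Next I'll carry it to above the bolt, with its foot about 33 mm over the head, and match the head's yaw.

>>> {"name": "apply_moves", "arguments": {"increments": [[[1,20,8,0,0],[1,40,15.5,0,0],[1,40,15.5,0,0],[1,40,15.5,0,0],[1,40,15.5,0,0],[1,40,15.5,0,0],[1,40,15.5,0,0],[1,25.6,10.4,0,0]]]}}

```text
clock: 5.55
tool_pos: [526.2, 57.5, 426.5]
tool_rot: [0.595, 0.804, -0.0, -0.001]
force: [1.7, -1.2, -2.7]
grip_width: 25.8
```

>>> {"name": "apply_moves", "arguments": {"increments": [[[1,0,0,0,-0.14],[1,0,0,0,-0.14],[1,0,0,0,-0.14],[1,0,0,0,-0.14],[1,0,0,0,-0.14],[1,0,0,0,-0.135],[1,0,0,0,0],[1,0,0,0,0]]]}}

```text
clock: 6.35
tool_pos: [526.7, 54.2, 426.8]
tool_rot: [0.221, 0.975, 0.0, -0.001]
force: [0.0, 0.1, -2.8]
grip_width: 26.0
```

```bash
python3 - <<'E'
from h import *
go(526.5,54.5,428,154.7)
for n in ["wrist","scene"]:
    i=eyes.camera_info(n); p,d=eyes.read_camera(n); 
    np.savez(f"pics/{n}3.npz",p=p,d=d,**{k:i[k] for k in ["fx","fy","cx","cy","world_to_cam"]})
    if n=="scene":
        p=cv2.resize(p[110:260,180:340],None,fx=4,fy=4,interpolation=cv2.INTER_CUBIC)
    cv2.imwrite(f"pics/{n}3.png",p)
E
```

```text
t 6.35 pos [526.7  54.2 426.8] yaw 154.44 zax [-1.6e-03  4.0e-04 -1.0e+00] grip 26.0 F [ 0.   0.1 -2.8] q [ 0.47  0.3  -0.76  1.81  0.23  1.12  0.76]
tool shift [ 0.3  0.2 -1.2] turn -0.005
```

View pics/wrist3.png

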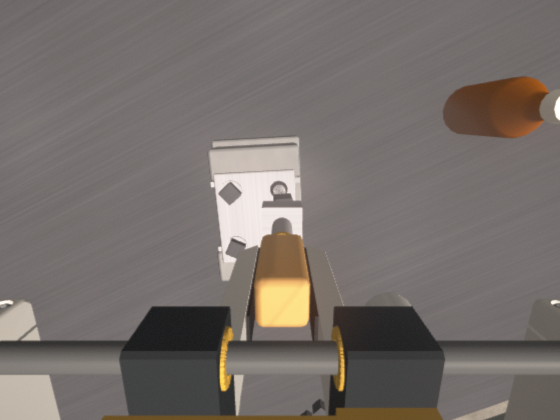

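View pics/scene3.png

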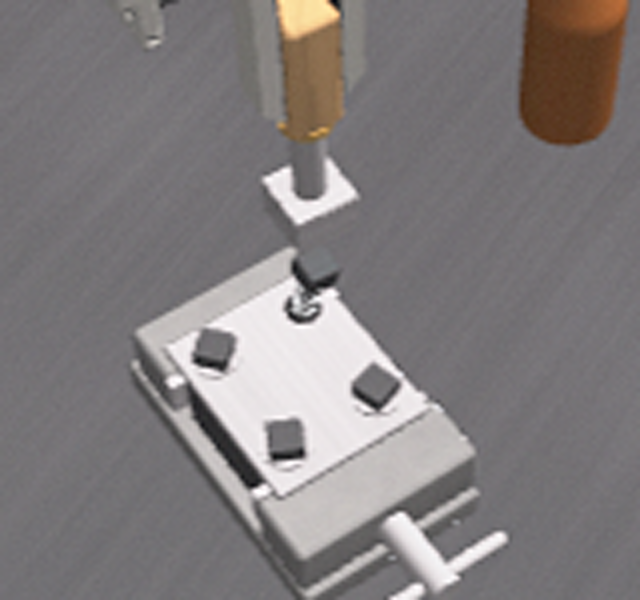

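```bash
python3 - <<'E'
from h import *
z=np.load("pics/scene3.npz");p,d=z["p"],z["d"];P=cloud(z,d)
m=(abs(P[...,0]-527)<30)&(abs(P[...,1]-54)<30)&(abs(P[...,2]-166)<3.5)
q=P[m];print(len(q),q.mean(0),cv2.minAreaRect(q[:,:2].astype(np.float32)))
z=np.load("pics/wrist3.npz");p,d=z["p"],z["d"];P=cloud(z,d)
m=(abs(P[...,0]-527)<30)&(abs(P[...,1]-54)<30)&(abs(P[...,2]-166)<3.5)
q=P[m];print(len(q),q.mean(0),cv2.minAreaRect(q[:,:2].astype(np.float32)))
m=np.zeros(d.shape,bool);m[192:203,270:297]=True
m&=(P[...,2]>90)&(P[...,2]<125); q=P[m];print(len(q),q.min(0),q.max(0)); 
u=np.where(m)[1];print("head cols",u.min(),u.max(),"head x-mid in tool y")
o=z["world_to_cam"];
# plate hole check
m=(abs(P[...,2]-66)<3);q=P[m];print(q[:,:2].min(0),q[:,:2].max(0),cv2.minAreaRect(q[:,:2].astype(np.float32)))
c=cv2.resize(p[130:270,200:320],None,fx=5,fy=5,interpolation=cv2.INTER_CUBIC)[:600];cv2.imwrite("pics/w3z.png",c)
E
```

```text
195 [529.84292791  50.41386595 166.58676314] ((527.1898803710938, 54.6504020690918), (33.77617645263672, 35.735477447509766), 62.590965270996094)
862 [520.03214291  57.21318689 166.55755908] ((523.416015625, 55.433319091796875), (31.77568244934082, 25.553001403808594), 64.67098999023438)
147 [513.37204166  49.11481652  90.15393798] [524.47294942  66.76183961 114.27951553]
head cols 273 292 head x-mid in tool y
[472.43325122 -40.38210219] [572.12332225 298.1371762 ] ((516.2476806640625, 127.91698455810547), (98.45845031738281, 340.538330078125), 2.4119186401367188)
```

View pics/w3z.png

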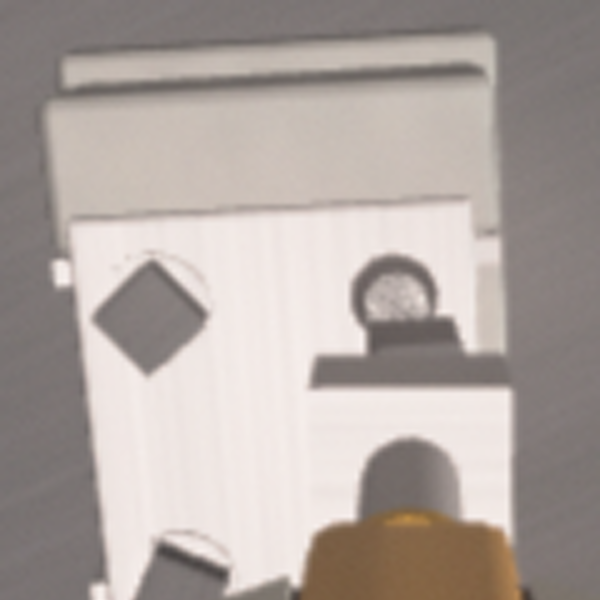

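The zoomed wrist view shows the head about 1 mm to the right of the socket (tool +y) and parallel to it. I'll correct that, descend to just above the head, then lower slowly while watching the force.

>>> {"name": "apply_moves", "arguments": {"increments": [[[1,0.5,0.8,0,0],[1,0,0,15,0],[1,0,0,15,0],[1,0,0,2,0],[1,0,0,1,0],[1,0,0,1,0],[1,0,0,1,0]]]}}

```text
clock: 7.15
tool_pos: [526.8, 55.4, 392.9]
tool_rot: [0.219, 0.976, 0.0, 0.0]
force: [-0.0, 0.2, -2.2]
grip_width: 25.8
```

>>> {"name": "apply_moves", "arguments": {"increments": [[[1,0,0,1,0],[1,0,0,1,0],[1,0,0,0,0]]]}}

```text
clock: 7.45
tool_pos: [526.7, 55.3, 390.6]
tool_rot: [0.219, 0.976, 0.0, 0.0]
force: [1.3, 0.9, -2.6]
grip_width: 25.5
```

```bash
python3 - <<'E'
from h import *
go(517,53.7,379.6,154.7)
for n in ["wrist","scene"]:
    p,d=eyes.read_camera(n)
    p=p[110:260,180:340] if n=="scene" else p[130:270,200:360]
    cv2.imwrite(f"pics/{n}4.png",cv2.resize(p,None,fx=4,fy=4,interpolation=cv2.INTER_CUBIC))
E
```

```text
t 7.45 pos [526.7  55.3 390.6] yaw 154.68 zax [ 0.  0. -1.] grip 25.5 F [ 1.3  0.9 -2.6] q [ 0.45  0.35 -0.75  1.85  0.27  1.05  0.73]
tool shift [ 8.1 -5.6 11. ] turn -0.0
```

View pics/wrist4.png

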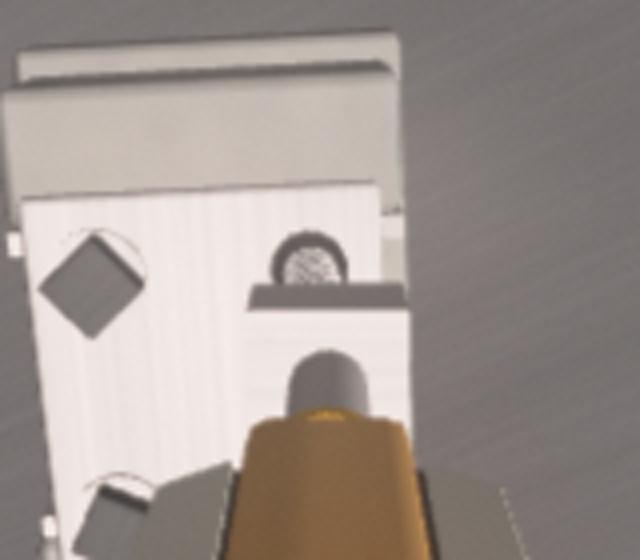

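View pics/scene4.png

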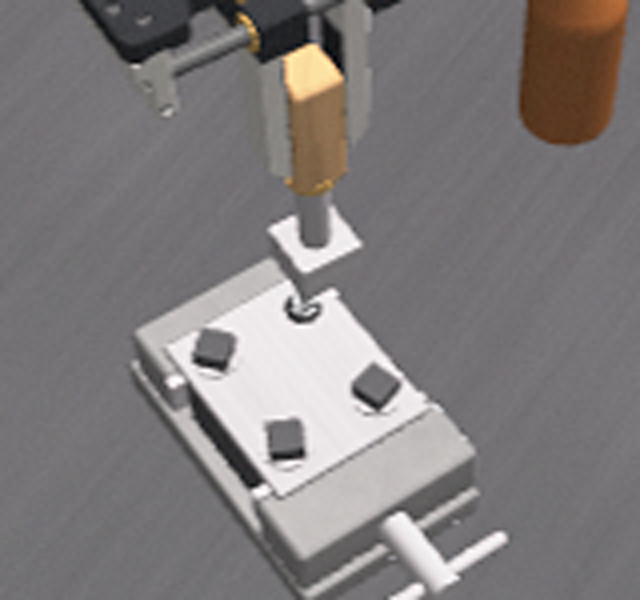

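The foot is at z≈108 with no real contact force, and the socket covers the head in both views. I'll lower further.

>>> {"name": "apply_moves", "arguments": {"increments": [[[1,0,0,1,0],[1,0,0,1,0],[1,0,0,0,0]]]}}

```text
clock: 7.85
tool_pos: [526.6, 55.4, 388.5]
tool_rot: [0.219, 0.976, 0.0, -0.0]
force: [-1.1, 0.2, -2.8]
grip_width: 25.6
```

>>> {"name": "apply_moves", "arguments": {"increments": [[[1,0,0,1,0],[1,0,0,1,0],[1,0,0,0,0]]]}}

```text
clock: 8.15
tool_pos: [526.6, 55.4, 386.5]
tool_rot: [0.219, 0.976, 0.0, -0.0]
force: [-1.5, 0.7, -2.8]
grip_width: 25.6
```

>>> {"name": "apply_moves", "arguments": {"increments": [[[1,1.0,-0.7,0,0],[1,1.0,-0.7,0,0],[1,1.0,-0.7,0,0],[1,1.0,-0.7,0,0],[1,1.0,-0.7,0,0],[1,0,0,0,0]]]}}

```text
clock: 8.75
tool_pos: [521.0, 54.5, 387.3]
tool_rot: [0.219, 0.976, 0.0, 0.001]
force: [4.9, 1.4, 0.8]
grip_width: 25.7
```

>>> {"name": "apply_moves", "arguments": {"increments": [[[1,0,0,1,0],[1,0,0,1,0],[1,0,0,0,0]]]}}

```text
clock: 9.05
tool_pos: [521.0, 54.4, 385.0]
tool_rot: [0.219, 0.976, 0.0, 0.001]
force: [5.0, 1.4, 1.2]
grip_width: 26.3
```

>>> {"name": "apply_moves", "arguments": {"increments": [[[1,1.0,-0.7,0.5,0],[1,1.0,-0.7,0.5,0],[1,1.0,-0.7,0.5,0],[1,0,0,0,0]]]}}

```text
clock: 9.45
tool_pos: [517.3, 53.8, 383.5]
tool_rot: [0.219, 0.976, 0.0, 0.001]
force: [4.9, 0.7, 1.9]
grip_width: 25.4
```

```bash
python3 - <<'E'
from h import *
go(517,53.7,379.6,154.7)
for n in ["wrist","scene"]:
    p,d=eyes.read_camera(n)
    p=p[130:230,200:300] if n=="scene" else p[130:230,230:330]
    cv2.imwrite(f"pics/{n}5.png",cv2.resize(p,None,fx=6,fy=6,interpolation=cv2.INTER_CUBIC))
E
```

```text
t 9.45 pos [517.3  53.8 383.5] yaw 154.69 zax [ 1.3e-03  2.0e-04 -1.0e+00] grip 25.4 F [4.9 0.7 1.9] q [ 0.46  0.34 -0.75  1.88  0.26  1.03  0.73]
tool shift [ 0.2 -0.2  3.9] turn -0.0
```

View pics/wrist5.png

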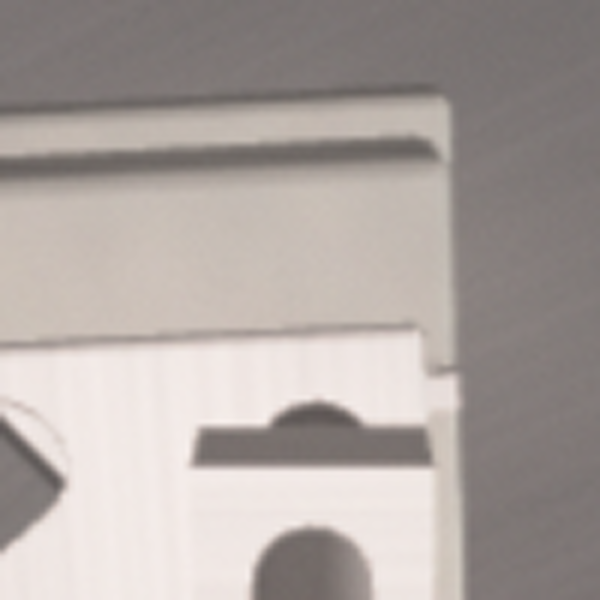

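View pics/scene5.png

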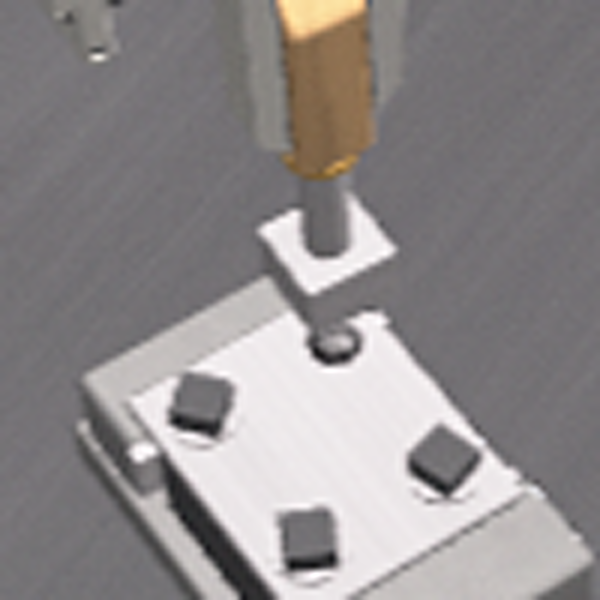

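Bolt is following: about 5 N sideways, and the foot is at z≈101. The wrist view has the hole at zoomed x≈317 and the socket middle at 313. I'll finish lowering, with a small overshoot to take up the clearance.

>>> {"name": "apply_moves", "arguments": {"increments": [[[1,0.5,-0.1,1,0],[1,0.4,0,1,0],[1,0,0,1,0],[1,0,0,0,0]]]}}

```text
clock: 9.95
tool_pos: [516.4, 54.0, 380.2]
tool_rot: [0.219, 0.976, 0.0, 0.0]
force: [5.3, 0.9, 1.9]
grip_width: 25.9
```

>>> {"name": "apply_moves", "arguments": {"increments": [[[1,0,0,1,0],[1,0,0,0,0]]]}}

```text
clock: 10.15
tool_pos: [516.4, 54.1, 379.5]
tool_rot: [0.219, 0.976, 0.0, 0.0]
force: [3.1, 1.7, 7.0]
grip_width: 26.0
```

>>> {"name": "apply_moves", "arguments": {"increments": [[[1,0,0,0.5,0],[1,0,0,0.5,0],[1,0,0,0,0]]]}}

```text
clock: 10.45
tool_pos: [516.5, 54.3, 379.2]
tool_rot: [0.219, 0.976, 0.0, 0.001]
force: [-0.2, 1.3, 17.2]
grip_width: 25.8
```

>>> {"name": "apply_moves", "arguments": {"increments": [[[1,0,0,0.5,0],[1,0,0,0,0]]]}}

```text
clock: 10.65
tool_pos: [516.6, 54.3, 379.0]
tool_rot: [0.219, 0.976, 0.0, 0.001]
force: [0.1, 1.0, 24.0]
grip_width: 25.7
```

```bash
python3 - <<'E'
from h import *
go(517,53.7,379.6,154.7)
for n in ["wrist","scene","top"]:
    i=eyes.camera_info(n); p,d=eyes.read_camera(n)
    np.savez(f"pics/{n}6.npz",p=p,d=d,**{k:i[k] for k in ["fx","fy","cx","cy","world_to_cam"]})
    p={"scene":p[130:230,200:300],"wrist":p[130:230,230:330],"top":p[200:300,220:320]}[n]
    cv2.imwrite(f"pics/{n}6.png",cv2.resize(p,None,fx=6,fy=6,interpolation=cv2.INTER_CUBIC))
E
```

```text
t 10.65 pos [516.6  54.3 379. ] yaw 154.69 zax [ 1.8e-03 -3.0e-04 -1.0e+00] grip 25.7 F [ 0.1  1.  24. ] q [ 0.46  0.34 -0.75  1.88  0.27  1.02  0.73]
tool shift [-0.6 -0.4 -0.6] turn -0.0
```

View pics/wrist6.png

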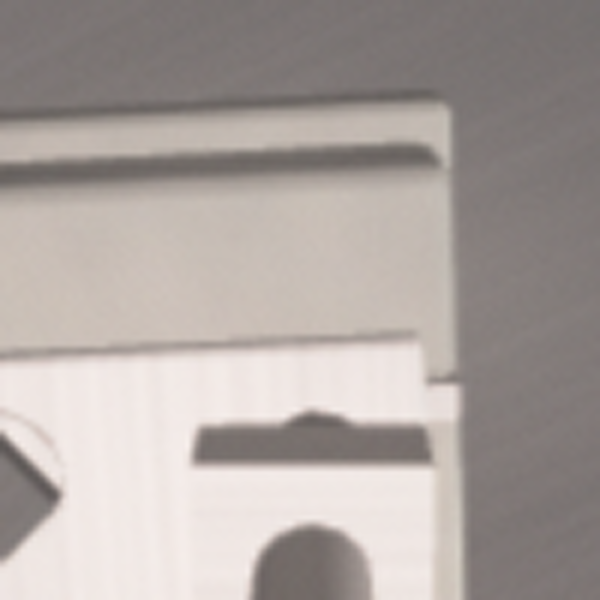

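View pics/scene6.png

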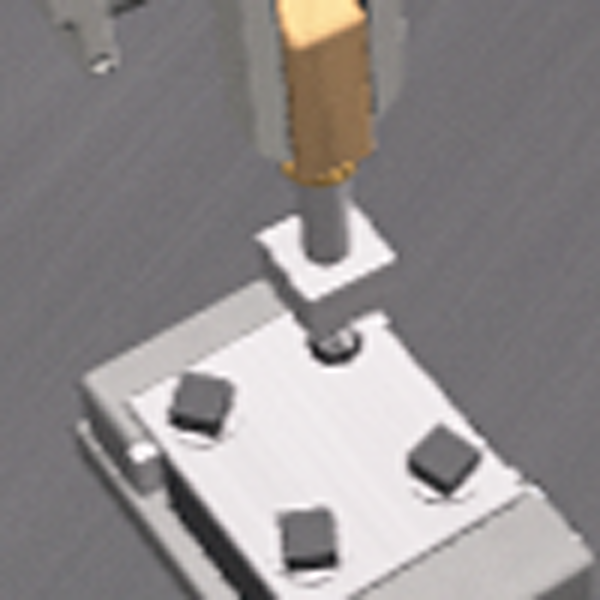

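Seated at 24 N with the sideways force gone, so the socket floor should hold the head flat. Before turning, I'll lift off and check with the wrist camera that the bolt is upright.

>>> {"name": "apply_moves", "arguments": {"increments": [[[1,0,0,-1,0],[1,0,0,-2,0],[1,0,0,-12,0],[1,0,0,-25,0],[1,0,0,-25,0],[1,-30,0,0,0],[1,-30,0,0,0],[1,0,0,0,0]]]}}

```text
clock: 11.6
tool_pos: [572.2, 25.9, 442.3]
tool_rot: [0.221, 0.975, -0.0, -0.001]
force: [-1.7, -0.2, -3.4]
grip_width: 26.2
```

>>> {"name": "apply_moves", "arguments": {"increments": [[[1,0,0,0,0],[1,0,0,0,0]]]}}

```text
clock: 11.8
tool_pos: [569.7, 28.8, 442.7]
tool_rot: [0.219, 0.976, -0.0, -0.001]
force: [-0.5, 0.8, -2.0]
grip_width: 25.9
```

```bash
python3 - <<'E'
from h import *
go(516.6,54.3,379.6,154.7)
for n in ["wrist","scene","top"]:
    i=eyes.camera_info(n); p,d=eyes.read_camera(n)
    np.savez(f"pics/{n}7.npz",p=p,d=d,**{k:i[k] for k in ["fx","fy","cx","cy","world_to_cam"]})
    P=cloud(i,d)
    m=(abs(P[...,0]-517)<22)&(abs(P[...,1]-54)<22)&(P[...,2]>106)&(P[...,2]<116)
    if m.sum()>10:
        q=P[m];print(n,len(q),q.mean(0).round(1),cv2.minAreaRect(q[:,:2].astype(np.float32)))
    m=(abs(P[...,2]-78)<2.5)&(abs(P[...,0]-537)<70)&(abs(P[...,1]-17)<60)
    k,l,s,c=cv2.connectedComponentsWithStats(m.astype(np.uint8))
    for j in range(1,k):
        if s[j,4]>30: q=P[l==j];print("  home",len(q),q.mean(0).round(1),cv2.minAreaRect(q[:,:2].astype(np.float32)))
    cv2.imwrite(f"pics/{n}7.png",p if n=="wrist" else cv2.resize(p[130:280,200:320],None,fx=4,fy=4,interpolation=cv2.INTER_CUBIC))
E
```

```text
t 11.8 pos [569.7  28.8 442.7] yaw 154.73 zax [-0.0012 -0.     -1.    ] grip 25.9 F [-0.5  0.8 -2. ] q [ 0.48  0.37 -0.74  1.69  0.26  1.19  0.8 ]
tool shift [58.9  0.4 63.1] turn 0.001
wrist 352 [516.9  54.2 111. ] ((516.7295532226562, 54.18254852294922), (17.36009407043457, 17.852258682250977), 65.05611419677734)
  home 286 [497.3   6.9  78.2] ((497.3420715332031, 6.636808395385742), (16.83417510986328, 18.262710571289062), 17.842790603637695)
  home 140 [571.9  31.8  78.2] ((570.8639526367188, 31.645484924316406), (18.90285873413086, 11.03276252746582), 67.15880584716797)
  home 254 [556.1 -17.4  78.2] ((556.1690063476562, -17.47018814086914), (17.89196014404297, 17.877849578857422), 40.094573974609375)
scene 71 [517.2  52.3 110.8] ((518.103271484375, 53.378753662109375), (17.35441780090332, 18.817245483398438), 63.46906661987305)
  home 70 [498.5   6.3  78.2] ((498.13287353515625, 6.928664207458496), (17.037246704101562, 18.064712524414062), 16.898603439331055)
  home 71 [577.1  30.3  78.1] ((577.4446411132812, 30.025543212890625), (18.334779739379883, 17.265653610229492), 83.45533752441406)
  home 76 [557.1 -17.7  78.4] ((556.7898559570312, -17.772640228271484), (17.5133113861084, 18.901395797729492), 42.0350227355957)
```

View pics/wrist7.png

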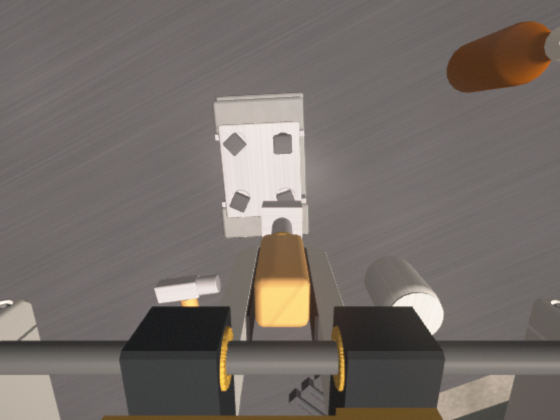

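View pics/scene7.png

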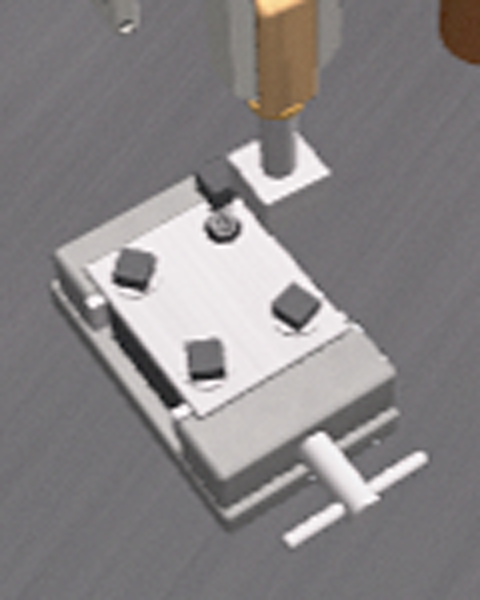

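The wrist view puts the head top at (516.8,54.2,111.0). The hole inferred from the home bolts is (517.0,54.9), so the lean is under about 1°, and head yaw matches the socket (65.1° against 64.7°). I'll cap it again.

>>> {"name": "apply_moves", "arguments": {"increments": [[[1,30,0.2,0,0],[1,28.9,0.2,0,0],[1,0,0,0,0],[1,0,0,20,0],[1,0,0,20,0],[1,0,0,5,0],[1,0,0,0,0],[1,0,0,0,0]]]}}

```text
clock: 12.75
tool_pos: [517.6, 54.0, 398.5]
tool_rot: [0.219, 0.976, 0.0, 0.0]
force: [-0.3, -0.4, -1.8]
grip_width: 26.0
```

```bash
python3 -c "
from h import *
go(516.7,54.3,379.5,155)"
```

```text
t 12.75 pos [517.6  54.  398.5] yaw 154.69 zax [ 7.e-04  1.e-04 -1.e+00] grip 26.0 F [-0.3 -0.4 -1.8] q [ 0.47  0.32 -0.76  1.86  0.25  1.06  0.74]
tool shift [ 0.9 -0.2 19. ] turn -0.005
```

>>> {"name": "apply_moves", "arguments": {"increments": [[[1,0.8,-0.1,0,0],[1,0,0,3,0],[1,0,0,3,0],[1,0,0,3,0],[1,0,0,2,0],[1,0,0,0,0]]]}}

```text
clock: 13.35
tool_pos: [516.5, 54.2, 386.3]
tool_rot: [0.219, 0.976, -0.0, -0.0]
force: [-0.6, 0.9, -2.4]
grip_width: 25.6
```

>>> {"name": "apply_moves", "arguments": {"increments": [[[1,0,0,2,0],[1,0,0,2,0],[1,0,0,2,0],[1,0,0,1,0],[1,0,0,1,0],[1,0,0,0,0]]]}}

```text
clock: 13.95
tool_pos: [516.8, 54.4, 379.3]
tool_rot: [0.219, 0.976, 0.0, 0.0]
force: [-3.2, -0.2, 9.5]
grip_width: 25.6
```

```bash
python3 -c "
from h import *
go(516.7,54.3,379.5,155)"
```

```text
t 13.95 pos [516.8  54.4 379.3] yaw 154.69 zax [ 7.e-04 -0.e+00 -1.e+00] grip 25.6 F [-3.2 -0.2  9.5] q [ 0.46  0.34 -0.75  1.88  0.27  1.02  0.73]
tool shift [ 0.  -0.1 -0.2] turn -0.005
```

>>> {"name": "apply_moves", "arguments": {"increments": [[[1,0.3,0,0.3,0],[1,0,0,0,0]]]}}

```text
clock: 14.15
tool_pos: [516.6, 54.5, 379.2]
tool_rot: [0.219, 0.976, 0.0, 0.001]
force: [-2.5, -1.4, 12.0]
grip_width: 25.6
```

>>> {"name": "apply_moves", "arguments": {"increments": [[[1,0,0,0,0.08],[1,0,0,0.05,0.1],[1,0,0,0.05,0.1],[1,0,0,0.05,0.1],[1,0,0,0,0]]]}}

```text
clock: 14.65
tool_pos: [516.5, 54.6, 379.1]
tool_rot: [0.401, 0.916, 0.0, 0.001]
force: [-2.6, -0.8, 10.8]
grip_width: 25.9
```

```bash
python3 -c "
from h import *
go(516.7,54.3,379.5,155)
print(env.get_obs()['torque'])"
```

```text
t 14.65 pos [516.5  54.6 379.1] yaw 132.7 zax [ 1.2e-03 -2.0e-04 -1.0e+00] grip 25.9 F [-2.6 -0.8 10.8] q [ 0.4   0.32 -0.68  1.88  0.24  1.01  0.37]
tool shift [-0.3 -0.1 -0.4] turn -0.389
[-0.06108536  0.72688438  0.02507129]
```

>>> {"name": "apply_moves", "arguments": {"increments": [[[1,0.2,-0.4,0,0],[1,0,0,0.05,0.1],[1,0,0,0.05,0.1],[1,0,0,0.05,0.1],[1,0,0,0.05,0.1],[1,0,0,0.05,0.1],[1,0,0,0.05,0.1],[1,0,0,0,0]]]}}

```text
clock: 15.45
tool_pos: [516.2, 54.5, 378.8]
tool_rot: [0.654, 0.757, 0.001, 0.001]
force: [-2.3, -0.0, 9.9]
grip_width: 25.7
```

```bash
python3 - <<'E'
from h import *
go(516.7,54.3,379.5,155)
print(env.get_obs()['torque'])
for n in ["scene"]:
    p,d=eyes.read_camera(n)
    p=p[130:230,200:300]
    cv2.imwrite(f"pics/{n}8.png",cv2.resize(p,None,fx=6,fy=6,interpolation=cv2.INTER_CUBIC))
E
```

```text
t 15.45 pos [516.2  54.5 378.8] yaw 98.33 zax [ 0.0016  0.     -1.    ] grip 25.7 F [-2.3 -0.   9.9] q [ 0.32  0.3  -0.57  1.89  0.19  1.   -0.19]
tool shift [-0.2  0.5 -0.7] turn -0.989
[0.0416195  0.41852186 0.05638587]
```

View pics/scene8.png

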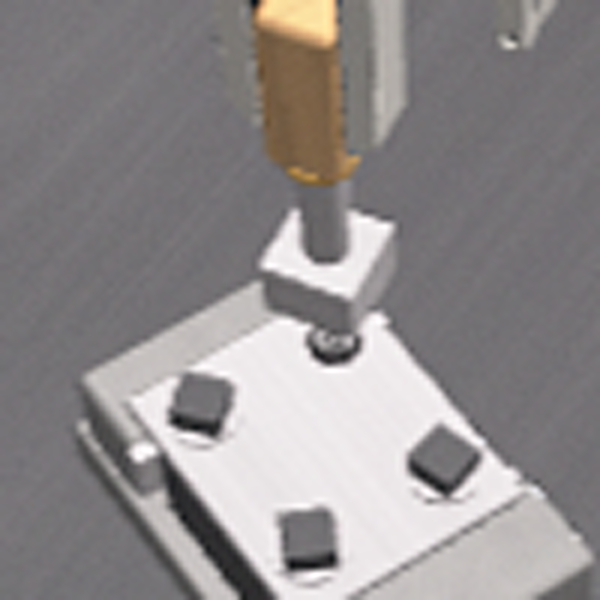

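The socket turns with the handle, 56° so far. I'll carry on to about 99° of tool turn, which is 90° plus the play.

>>> {"name": "apply_moves", "arguments": {"increments": [[[1,0,0,0.05,0.1],[1,0,0,0.05,0.1],[1,0,0,0.05,0.1],[1,0,0,0.05,0.1],[1,0,0,0.05,0.1],[1,0,0,0.05,0.1],[1,0,0,0.05,0.1],[1,0,0,0,0.05]]]}}

```text
clock: 16.3
tool_pos: [516.2, 54.5, 378.5]
tool_rot: [0.886, 0.464, 0.001, 0.0]
force: [-3.0, 1.0, 10.0]
grip_width: 25.6
```

>>> {"name": "apply_moves", "arguments": {"increments": [[[1,0,0,0,0],[1,0,0,0,0]]]}}

```text
clock: 16.5
tool_pos: [516.2, 54.5, 378.5]
tool_rot: [0.885, 0.466, 0.001, 0.0]
force: [-2.4, 0.9, 10.2]
grip_width: 25.5
```

```bash
python3 -c "
from h import *
go(516.7,54.3,379.5,155)
print(env.get_obs()['torque'])"
```

```text
t 16.5 pos [516.2  54.5 378.5] yaw 55.58 zax [ 1.6e-03  2.0e-04 -1.0e+00] grip 25.5 F [-2.4  0.9 10.2] q [ 0.21  0.29 -0.44  1.89  0.14  0.99 -0.89]
tool shift [ 0.1  0.5 -1. ] turn -1.735
[0.14966756 0.69049915 0.0294174 ]
```

Turned 99° and sank about 0.7 mm, as the thread should. Next I'll turn back 8° to centre the play, press the head flat, lift straight up and look.

>>> {"name": "apply_moves", "arguments": {"increments": [[[1,0,0,-0.2,-0.07],[1,-0.3,-0.4,0,-0.07],[1,0,0,0.8,0],[1,0,0,0.3,0],[1,0,0,0,0]]]}}

```text
clock: 17.0
tool_pos: [516.0, 54.5, 378.3]
tool_rot: [0.85, 0.527, 0.001, 0.001]
force: [-1.8, -0.1, 17.5]
grip_width: 25.8
```

>>> {"name": "apply_moves", "arguments": {"increments": [[[1,0,0,-1,0],[1,0,0,-2,0],[1,0,0,-4,0],[1,0,0,-8,0],[1,0,0,-25,0],[1,0,0,-25,0],[1,0,0,0,0]]]}}

```text
clock: 17.7
tool_pos: [515.8, 54.4, 444.9]
tool_rot: [0.85, 0.527, 0.002, 0.001]
force: [0.5, -0.0, -3.1]
grip_width: 26.0
```

```bash
python3 -c "
from h import *
go(516.7-20,54.3-65,444,63.6)
print(env.get_obs()['torque'])"
```

```text
t 17.7 pos [515.8  54.4 444.9] yaw 63.59 zax [ 4.4e-03  2.0e-04 -1.0e+00] grip 26.0 F [ 0.5 -0.  -3.1] q [ 0.25  0.22 -0.47  1.82  0.11  1.13 -0.72]
tool shift [-66.8  11.8   0.8] turn -0.0
[-0.01280598 -0.04189228 -0.03784265]
```

Move back along tool −x so that the wrist camera sees the bolt.

>>> {"name": "apply_moves", "arguments": {"increments": [[[1,-32,0,0,0],[1,-32,0,0,0],[1,0,0,0,0],[1,0,0,0,0]]]}}

```text
clock: 18.1
tool_pos: [486.7, -3.6, 441.4]
tool_rot: [0.85, 0.526, -0.0, -0.0]
force: [-0.1, 0.0, -1.9]
grip_width: 26.0
```

```bash
cat > look.py <<'E'
from h import *
import sys
k0=sys.argv[1]
go(516.6,54.3,379.6,154.7)
for n in ["wrist","scene","top"]:
    i=eyes.camera_info(n); p,d=eyes.read_camera(n)
    P=cloud(i,d)
    m=(abs(P[...,0]-517)<22)&(abs(P[...,1]-54)<22)&(P[...,2]>106)&(P[...,2]<116)
    if m.sum()>10:
        q=P[m];print(n,len(q),q.mean(0).round(1),cv2.minAreaRect(q[:,:2].astype(np.float32)))
    m=(abs(P[...,2]-78)<2.5)&(abs(P[...,0]-537)<70)&(abs(P[...,1]-17)<60)
    k,l,s,c=cv2.connectedComponentsWithStats(m.astype(np.uint8))
    for j in range(1,k):
        if s[j,4]>30: q=P[l==j];print("  home",len(q),q.mean(0).round(1),cv2.minAreaRect(q[:,:2].astype(np.float32)))
    cv2.imwrite(f"pics/{n}{k0}.png",p if n=="wrist" else cv2.resize(p[130:280,200:320],None,fx=4,fy=4,interpolation=cv2.INTER_CUBIC))
E
python3 look.py 9
```

```text
t 18.1 pos [486.7  -3.6 441.4] yaw 63.52 zax [-3.e-04 -1.e-04 -1.e+00] grip 26.0 F [-0.1  0.  -1.9] q [ 0.34  0.15 -0.44  1.89  0.07  1.11 -0.59]
tool shift [65.1  1.  61.8] turn -1.591
wrist 348 [517.3  54.9 110.4] ((517.1232299804688, 55.04548263549805), (17.579687118530273, 17.183666229248047), 64.05238342285156)
  home 307 [576.1  30.8  78.1] ((576.33447265625, 30.606029510498047), (18.089235305786133, 17.938854217529297), 84.65130615234375)
  home 273 [556.4 -17.   78.2] ((556.4662475585938, -17.21961212158203), (18.01326560974121, 17.731197357177734), 41.318572998046875)
  home 262 [497.7   7.3  78.1] ((497.5780944824219, 7.166006088256836), (17.308300018310547, 17.44449234008789), 18.908245086669922)
scene 80 [518.3  53.9 110.2] ((517.822998046875, 53.996299743652344), (17.671409606933594, 19.07148551940918), 65.33377838134766)
  home 76 [498.1   6.5  78.2] ((497.6839599609375, 6.682933330535889), (17.790660858154297, 18.244709014892578), 24.280099868774414)
  home 72 [577.5  30.1  78.4] ((576.7044677734375, 31.098094940185547), (18.50564956665039, 17.656539916992188), 87.4091796875)
  home 78 [557.3 -17.9  78.3] ((557.1985473632812, -17.712406158447266), (17.619211196899414, 18.458282470703125), 39.197998046875)
```

View pics/wrist9.png

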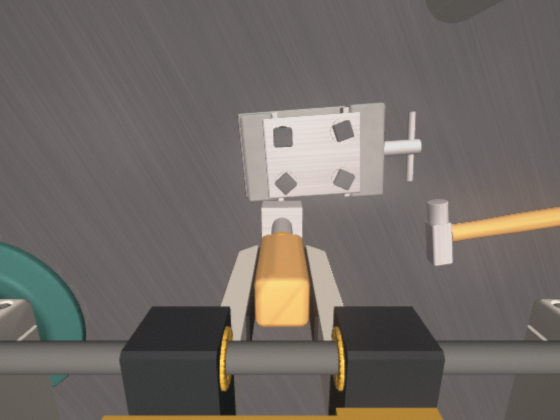

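View pics/scene9.png

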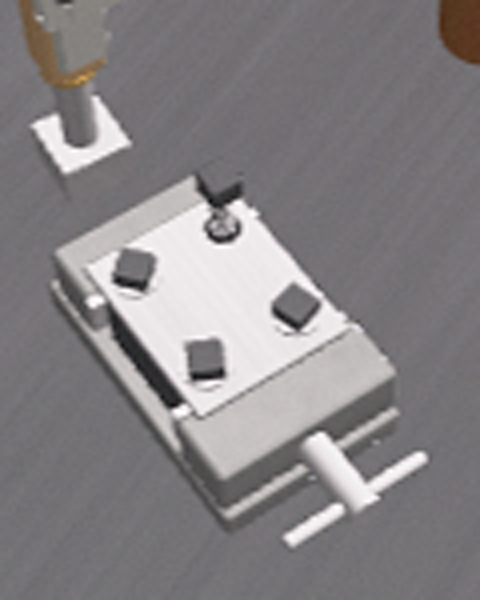

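The bolt is upright: head (517.2,55.0,110.4) against a hole position inferred from the home bolts of (517.3,55.3). It has sunk about 0.6 mm and its yaw is 64°, consistent with a quarter turn of about 91°. The wrist view shows the head at (283,137), with the hammer as it was. Next I'll return the driver.

```bash
python3 -c "
from h import *
go(502.9,-251.2,441,63.5)"
```

```text
t 18.25 pos [487.1  -2.5 441.5] yaw 63.65 zax [-3.e-04  4.e-04 -1.e+00] grip 25.4 F [-0.  -0.6 -2. ] q [ 0.34  0.15 -0.44  1.89  0.07  1.11 -0.59]
tool shift [-215.9  124.5    0.4] turn 0.003
```

>>> {"name": "apply_moves", "arguments": {"increments": [[[1,-15,8.5,0,0],[1,-30,17.3,0,0],[1,-30,17.3,0,0],[1,-30,17.3,0,0],[1,-30,17.3,0,0],[1,-30,17.3,0,0],[1,-30,17.3,0,0],[1,-20.9,12.2,0,0]]]}}

```text
clock: 19.05
tool_pos: [502.6, -253.7, 441.2]
tool_rot: [0.85, 0.527, -0.0, -0.0]
force: [-0.2, 0.5, -3.4]
grip_width: 25.9
```

>>> {"name": "apply_moves", "arguments": {"increments": [[[1,0,0,0,0],[1,0,0,40,0],[1,0,0,40,0],[1,0,0,40,0],[1,0,0,25,0],[1,0,0,5,0],[1,0,0,0,0],[1,0,0,0,0]]]}}

```text
clock: 19.85
tool_pos: [503.1, -251.7, 293.1]
tool_rot: [0.85, 0.527, 0.001, 0.001]
force: [-0.3, -0.4, -1.3]
grip_width: 25.8
```

```bash
python3 -c "
from h import *
go(502.9,-251.2,282.6,63.5)"
```

```text
t 19.85 pos [ 503.1 -251.7  293.1] yaw 63.62 zax [ 1.7e-03 -6.0e-04 -1.0e+00] grip 25.8 F [-0.3 -0.4 -1.3] q [ 0.61  0.45 -0.25  1.86  0.14  0.84 -0.17]
tool shift [ 0.4 -0.4 10.5] turn 0.002
```

>>> {"name": "apply_moves", "arguments": {"increments": [[[1,0,0,3,0],[1,0,0,3,0],[1,0,0,2,0],[1,0,0,1,0],[1,0,0,0,0]]]}}

```text
clock: 20.35
tool_pos: [502.4, -251.9, 282.7]
tool_rot: [0.85, 0.527, -0.0, -0.0]
force: [-0.1, 0.1, -2.5]
grip_width: 25.7
```

>>> {"name": "apply_moves", "arguments": {"increments": [[[1,0,0,0.5,0],[1,0,0,0.5,0],[1,0,0,0,0]]]}}

```text
clock: 20.65
tool_pos: [502.5, -251.9, 282.5]
tool_rot: [0.85, 0.527, -0.0, 0.0]
force: [-5.3, 2.7, 14.7]
grip_width: 25.9
```

The foot is on the bench. I'll ease the load off and release.

>>> {"name": "apply_moves", "arguments": {"increments": [[[1,0,0,-0.5,0],[1,0,0,0,0],[0.6,0,0,0,0],[0,0,0,0,0],[0,0,0,0,0],[0,0,0,0,0],[0,0,0,0,0],[0,0,0,0,0]]]}}

```text
clock: 21.45
tool_pos: [502.4, -251.9, 282.1]
tool_rot: [0.85, 0.527, 0.0, -0.0]
force: [-0.1, 0.3, 0.3]
grip_width: 70.3
```

>>> {"name": "apply_moves", "arguments": {"increments": [[[0,0,0,0,0],[0,0,0,0,0],[0,0,0,0,0]]]}}

```text
clock: 21.75
tool_pos: [502.4, -251.9, 282.1]
tool_rot: [0.85, 0.527, -0.0, -0.0]
force: [0.7, 0.1, 0.1]
grip_width: 92.6
```

>>> {"name": "apply_moves", "arguments": {"increments": [[[0,0,0,-10,0],[0,0,0,-35,0],[0,0,0,-40,0],[0,0,0,-40,0],[0,-30,0,-25,0],[0,-40,0,0,0],[0,-40,0,0,0],[0,0,0,0,0]]]}}

```text
clock: 22.55
tool_pos: [450.4, -355.0, 432.9]
tool_rot: [0.852, 0.524, -0.001, 0.001]
force: [-0.1, 0.2, -0.1]
grip_width: 93.8
```

>>> {"name": "apply_moves", "arguments": {"increments": [[[0,0,0,0,0],[0,0,0,0,0]]]}}

```text
clock: 22.75
tool_pos: [454.0, -349.5, 432.5]
tool_rot: [0.85, 0.527, 0.0, -0.0]
force: [-0.5, 0.6, 0.3]
grip_width: 94.2
```

```bash
python3 look.py 10; python3 - <<'E'
from h import *
for n in ["wrist","scene","top"]:
    i=eyes.camera_info(n);p,d=eyes.read_camera(n);P=cloud(i,d)
    for a,b in [(128,140),(18,26)]:
        m=(abs(P[...,0]-503)<25)&(abs(P[...,1]+252)<25)&(P[...,2]>a)&(P[...,2]<b);q=P[m]
        if len(q)>5: print(n,len(q),q.mean(0).round(1),cv2.minAreaRect(q[:,:2].astype(np.float32)))
    cv2.imwrite(f"pics/{n}11.png",p)
    if n!="wrist":
        z=np.load(f"pics/{n}0.npz")["p"]; df=cv2.absdiff(z,p).max(2); cv2.imwrite(f"pics/{n}diff.png",cv2.convertScaleAbs(df,alpha=3))
E
```

```text
t 22.75 pos [ 454.  -349.5  432.5] yaw 63.66 zax [ 4.e-04  3.e-04 -1.e+00] grip 94.2 F [-0.5  0.6  0.3] q [ 0.78  0.31 -0.21  1.71  0.07  1.13  0.08]
tool shift [ 389.7 -123.1   53. ] turn -1.589
scene 81 [518.3  53.5 110.4] ((518.4035034179688, 54.10899353027344), (17.54855728149414, 19.12298011779785), 69.42633819580078)
  home 72 [498.3   6.3  78.1] ((498.414794921875, 7.022944927215576), (18.259428024291992, 18.6517391204834), 19.55177116394043)
  home 77 [577.4  29.7  78.1] ((576.9431762695312, 30.320838928222656), (18.751319885253906, 18.06014633178711), 86.53134155273438)
  home 81 [557.2 -18.1  78.2] ((556.6474609375, -17.081466674804688), (17.609622955322266, 19.013782501220703), 39.20195007324219)
top 64 [516.9  53.1 109.6] ((516.8560791015625, 52.764854431152344), (18.122581481933594, 16.805072784423828), 64.3825912475586)
  home 51 [575.9  28.2  77.4] ((575.4767456054688, 28.383243560791016), (16.43129539489746, 16.36115264892578), 1.3449251651763916)
  home 53 [556.  -19.2  77.7] ((555.662841796875, -19.767642974853516), (18.006210327148438, 16.617910385131836), 45.12577
[... 256 characters left out ...]
55), 63.88503646850586)
wrist 149 [ 496.9 -263.5   22.1] ((498.0711669921875, -262.2145080566406), (8.787744522094727, 31.406078338623047), 63.671058654785156)
scene 267 [ 505.1 -252.1  133.9] ((503.37005615234375, -251.5065155029297), (26.029682159423828, 27.591943740844727), 64.46807098388672)
scene 218 [ 507.5 -252.7   22.8] ((503.7869873046875, -251.50119018554688), (32.03388595581055, 32.82533264160156), 64.89163970947266)
top 148 [ 502.6 -252.5  133.4] ((502.5265808105469, -253.22451782226562), (26.606124877929688, 24.973005294799805), 64.55116271972656)
top 105 [ 501.6 -247.6   21.7] ((502.3963623046875, -253.34825134277344), (32.33840560913086, 31.293825149536133), 64.49449157714844)
```

View pics/scene11.png

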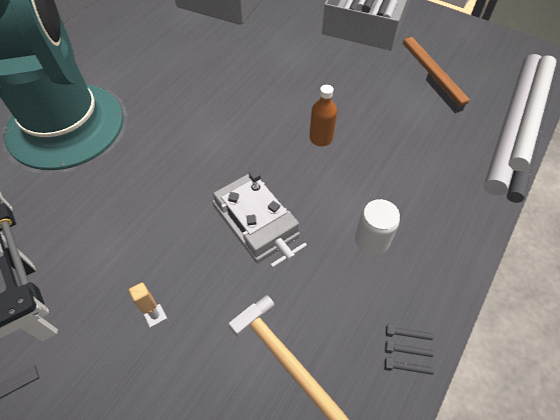

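View pics/topdiff.png

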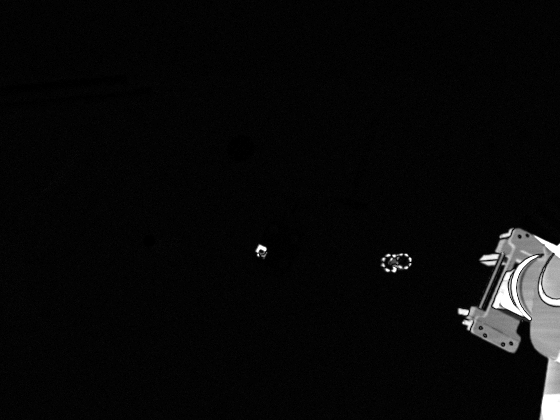

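The driver stands upright at its old spot, at (147,305) in the scene view. In the top view, only the bolt (262,251) and the driver's yaw (397,262) differ from the start, apart from the arm. Top and scene depth both put the bolt's head within about 1 mm of the point over the hole, given by the home bolts. I'm handing in.

```bash
python3 -c "
from h import *
print(finish_job(), env.get_obs()['clock'])"
```

```text
the job is handed in; nothing more can be done
the job is handed in; nothing more can be done
```

The job is done and was handed in at about 23 s on the robot's clock. I capped the leaning bolt with the driver, pushed it upright and pressed it flat. I then lifted off to check it was upright (within about 1°), capped it again and turned the driver about 99° clockwise: a quarter turn plus the socket's play. Finally I stood the driver back on the bench at its old spot.

**Last checks:**
- **Bolt upright:** the wrist camera put the head within about 0.5° of straight over the hole. After the driver was put back, the top and scene views put it within about 1 mm of that point, or about 1.3°.
- **Quarter turn:** the head's edges read about 91° of turn. A square head looks the same every 90°, so the drop is what confirms it: about 0.6 mm, against 0.75 mm for a quarter turn.
- **Driver:** it stands upright, with handle and socket centred over each other to within 0.5 mm in both the top and scene views.
- **Bottle, tin and hammer:** in the top view nothing changed from the start except the bolt, the driver's rotation and the arm.

**Disagreements:** the torque reading during the turn stayed well below the stated 0.15 N m (about 0.03–0.06, read between moves), so I relied on the pictures and the drop instead. The cameras also differ from each other by 1–2 mm in absolute position, so the bolt figures are measured relative to the home bolts.

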